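Clear the tape roll and tip the straw carton into its outline

TASK

With closed fingers, and without gripping or lifting anything, first slide the roll of tan tape along the counter until it lies flat wholly clear of the green taped outline. Then tip the standing straw carton over with a push, so that it falls and lies flat wholly inside the green outline. Leave the other things where they are.

Things in the scene. Friction and masses are not known exactly. Their poses are not given: they have to be found in the camera images.
- carton: blue drinking-straw carton with a white panel of coloured stripes on both broad faces, closed, rigid, 0.17 to 0.35 kg; 95 wide (its x) x 50 deep (its y) x 165 high (its z). Origin: centre of its underside. It stands on its 95x50 end on the near borders of both outlines, one of which lies on its +y side and the other on its -y side; its broad faces look along its +y and -y. Pushed high on a broad face it tips about its foot without sliding
- carton_center (a point): centre of the carton, 82 mm above its underside when standing
- carton_foot_a (a point): middle of the 50 mm bottom edge of the carton on its -x side (half-way through its depth)
- carton_foot_b (a point): middle of the 50 mm bottom edge of the carton on its +x side (half-way through its depth)
- carton_top_a (a point): middle of the 50 mm top edge of the carton on its -x side (half-way through its depth)
- carton_top_b (a point): middle of the 50 mm top edge of the carton on its +x side (half-way through its depth)
- outline_green: flat rectangle of green tape stuck on the counter, less than 1 mm thick, outer size 145 (its x) x 215 (its y), tape 10 mm wide. Origin: its centre; its y axis runs along its length, towards or away from the carton; its x axis points away from the robot, turned by up to 0.3 rad either way. The counter beyond it, along its +x, is free for at least 115 mm. The carton's foot reaches about 15 mm over its near border; whether it lies left or right of the carton changes
- outline_orange: the same in orange tape on the other side of the carton; not the one to use
- roll: roll of tan adhesive tape lying flat, 103 dia x 25 high, 0.05 kg, standing within 30 mm of the middle of the green outline. Origin: centre of its underside. Push it on its outside, close to the counter: its hole counts as filled, nothing goes in. The carton is much taller and stands about 45 mm or more from it: mind the hand there
- roll_center (a point): centre of the roll, 12 mm above the counter
- shaker: glass pepper shaker with grey cap, standing beyond the carton, 44 dia x 90 high mm; bystander, origin at the centre of its underside
- sauce: white sauce bottle with blue cap, 53x87x174 mm; bystander, origin at the centre of its underside
- can: orange drinks can, 66 dia x 115 mm; bystander, origin at the centre of its underside
- jar: white sugar jar, 81 dia x 163 mm; bystander, origin at the centre of its underside
- tub: small white yoghurt tub, 72 dia x 71 mm; bystander, origin at the centre of its underside
- donut: chocolate doughnut, 100 dia x 40 mm; bystander, origin at the centre of its underside
Not all that is in view belongs to the job. Leave any turquoise look-alike of the roll alone. There is more than one size of the carton; the job needs the larger.

How it is judged:
By the outcome, as a careful person would: the job done as asked, in the order asked, and still so for the second after the job is handed in, with the robot touching nothing.
It also fails if it takes over 48 s, if anything falls off the work surface, if the arm or the gripper's body presses on something with over 40 N, if the wrist force passes 120 N, or if a joint passes its speed limit or range.

ROBOT

A 7-joint arm with a two-finger parallel gripper is mounted at the origin on a cart in front of the work surface, level with it; the furniture and walls round the work are solid. World frame = base frame: x ahead of the robot, y to its left, z up, the work surface at z = 0. Lengths are in mm, angles in rad, forces in N, time in s.
With the tool pointing down it reaches from about 425 to 1025 mm from the base axis. Payload 9.4 kg.
Tool frame: the origin (TCP) lies at the very end of the fingers, on their centre line; the grasp point (between the pads) lies 19 mm behind it (r.grasp_offset is the distance from the TCP to the grasp point, in mm); z points along the fingers, y is the line along which they close (so a half turn about z gives the same grasp; the last joint's range is limited). The gripper opens to 93 mm and grips with 3 to 60 N. Pads are 15 mm wide; open, the fingers measure 128 mm over their backs; the gripper's body (75 mm by 188 mm) begins 65 mm behind the grasp point.
Start: joints at [-0.077, 0.599, -0.003, 1.599, 0.002, 0.943, -0.08], TCP at [724.999, -0.008, 218.618] pointing down, gripper open.
Joint ranges: [-2.57, 2.57], [-0.35, 1.97], [-1.29, 1.29], [0.11, 2.56], [-1.05, 4.19], [0.11, 1.86], [-2.63, 2.63]. Speed limits (rad/s): [2.22, 2.22, 3.01, 3.01, 3.14, 3.14, 3.14].

INTERFACE

Orientations are given as a unit quaternion [x, y, z, w].
In Python, from cell import r, readout, viewer gives the robot as it stands. Calls block until the motion is done:
- r.move_pose(position, orientation): joint-space move of the TCP to a pose.
- r.line_to(position, rate=150, attitude=None, guard=None): straight line of the TCP; attitude=None keeps the orientation; rate is the mean speed in mm/s. With guard (N) it stops when the force on the tool has changed by that much, and returns True; else False.
- r.set_joints(angles): joint-space move.
- r.command_gripper(opening, newtons=None): opening from 0.0 (shut) to 1.0 (fully open); newtons is the grip in N (None keeps the last); returns when the fingers have stopped.
- r.sleep(seconds).
- r.inverse_kinematics(position, orientation): joint angles nearest the present ones, or None.
- readout.state(): the state.
- viewer.snapshot(name): name is "scene" or "side" or "wrist"; returns a dict with "pixels" (480x640x3 uint8, blue, green, red), "K" (3x3 intrinsics, pixels), "D" ([k1, k2, p1, p2, k3] as OpenCV has them; the pictures are not rectified), "camera_from_world" (4x4, takes a point from world to camera coordinates). Camera axes: x right, y up, looking along -z (the intrinsics and any distortion apply to the point x, -y, -z); pixel columns grow to the right and rows downward; lengths in mm; the calibration is good to about 2 mm. A picture is of the moment at which its call begins. There is no depth.
A pose or a line that the arm cannot do raises r.PlanningError and nothing moves.
- r.finish_job(): hands the job in; it is judged then, once.
The state is a dict: "t": time; "q": joint angles; "qd": joint speeds; "joint_torque": joint torques, N m; "tcp_pos": TCP position; "eef_rot": TCP orientation; "wrist_force": force on the tool from outside, world axes, zero at the start; "ft_torque": the same for the moment, N m; "finger_gap": opening from 0.0 (shut) to 1.0 (fully open); "finger_force": force on a finger pad.
Only numpy, scipy, OpenCV 4.12 (cv2) and the standard library are available. Lean on these libraries where they do the work, as an engineer would, in place of code of your own. Each camera call takes 0.05 s, during which the arm holds its last target. There are 200 camera calls.

## Working session

There is one attempt and no reset: what is moved stays moved. The work goes in short steps, each a Python script; the robot and the scene stay as the last script left them, time stands still between calls to the robot, and variables do not carry over. Pictures are saved under pics/ and viewed, at most 10 in all, crops included, and the job is handed in when it is done.

```bash
ls; mkdir -p pics; cat > h.py <<'E'
import numpy as np, cv2, json
from cell import r, readout, viewer
def snap(n,f):
    s=viewer.snapshot(n); cv2.imwrite(f'pics/{f}.png',s['pixels'])
    np.savez(f'pics/{f}.npz',**{k:np.array(v) for k,v in s.items()}); return s
def load(f): return np.load(f'pics/{f}.npz')
def p2w(s,uv,z=0.):
    uv=np.array(uv,float).reshape(-1,1,2)
    n=cv2.undistortPoints(uv,np.array(s['K'],float),np.array(s['D'],float)).reshape(-1,2)
    T=np.array(s['camera_from_world'],float); R,t=T[:3,:3],T[:3,3]; c=-R.T@t
    d=np.c_[n[:,0],-n[:,1],-np.ones(len(n))]@R
    return c+d*((z-c[2])/d[:,2])[:,None]
def w2p(s,P):
    T=np.array(s['camera_from_world'],float); P=np.array(P,float).reshape(-1,3)@T[:3,:3].T+T[:3,3]
    P=P*[1,-1,-1]
    return cv2.projectPoints(P,np.zeros(3),np.zeros(3),np.array(s['K'],float),np.array(s['D'],float))[0].reshape(-1,2)
E
python3 - <<'E'
from h import *
for n in ('scene','side'): 
    s=snap(n,n+'0'); T=np.array(s['camera_from_world']); print(n,-T[:3,:3].T@T[:3,3])
st=readout.state(); print(st['t'],st['eef_rot'],st['tcp_pos'])
E
```

```text
pics
scene [  870.63694001 -1557.74742419   917.43101032]
side [1396.05879495 -869.08059818  793.91692772]
0.1 [ 7.07063489e-01  7.07149730e-01 -5.33677833e-04 -4.44152263e-04] [7.24574134e+02 9.16478207e-03 2.17851757e+02]
```

View pics/scene0.png

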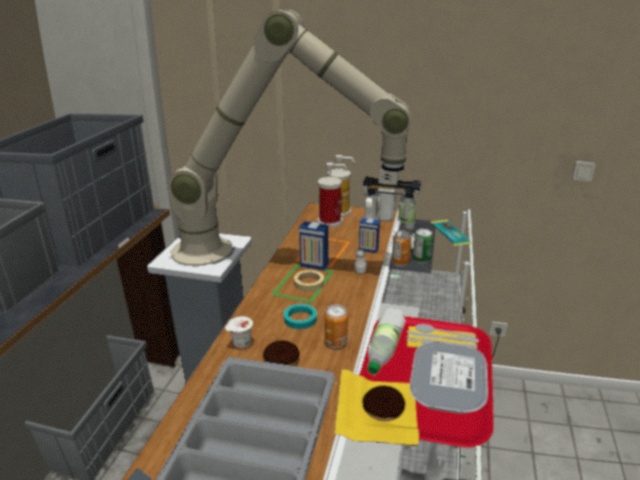

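View pics/side0.png

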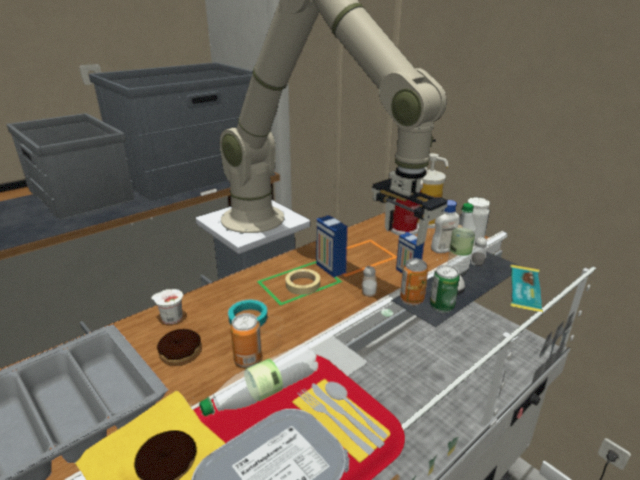

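In both views there are two blue cartons. The one at scene (314,245) / side (331,246) is larger and stands between the green and orange outlines. The one at scene (369,235) / side (409,253) is smaller and stands by itself, so I want the first. There are also two rings: tan at scene (309,278), inside the green outline, and turquoise at (300,316), which is the look-alike. I'll confirm both in one crop.

```bash
python3 - <<'E'
import cv2,numpy as np
a=cv2.imread('pics/scene0.png')[210:310,265:395]; b=cv2.imread('pics/side0.png')[205:305,250:430]
a=cv2.resize(a,None,fx=4.4,fy=4.4,interpolation=cv2.INTER_CUBIC)[:, :]
a=cv2.resize(cv2.imread('pics/scene0.png')[210:310,265:395],(390,300),interpolation=cv2.INTER_CUBIC)
b=cv2.resize(cv2.imread('pics/side0.png')[208:308,255:388],(798,600),interpolation=cv2.INTER_CUBIC)
a=cv2.resize(cv2.imread('pics/scene0.png')[210:310,265:398],(798,600),interpolation=cv2.INTER_CUBIC)
cv2.imwrite('pics/ca.png',a);cv2.imwrite('pics/cb.png',b)
E
```

```text
(no output)
```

View pics/ca.png

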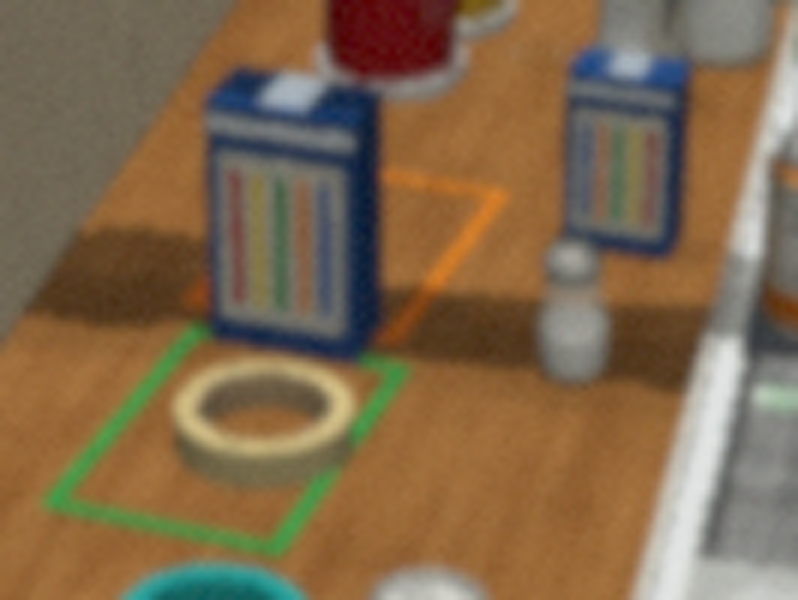

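View pics/cb.png

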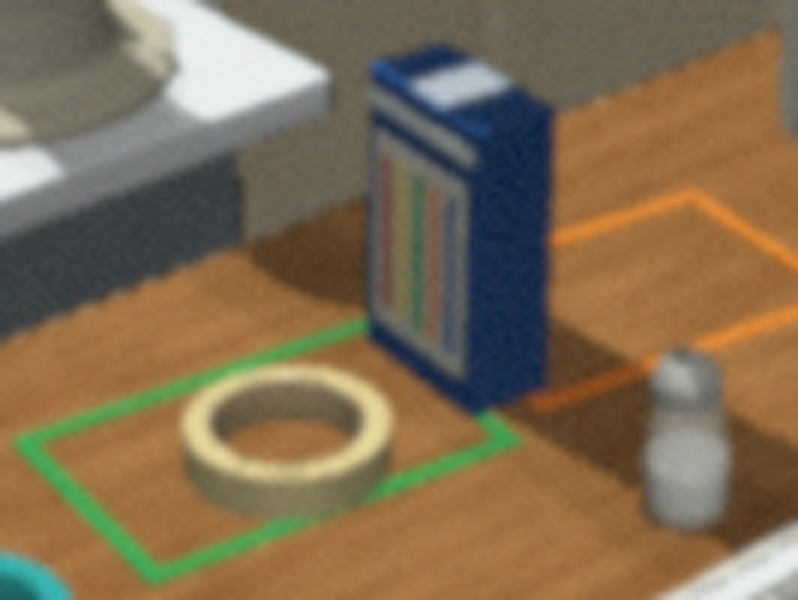

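```bash
cat > fit.py <<'E'
from h import *
from scipy.optimize import least_squares
A=load('scene0');B=load('side0')
pa=lambda p:(np.array(p,float)+.5)/6-.5+[265,210]
pb=lambda p:(np.array(p,float)+.5)/6-.5+[255,208]
ga=[(408,365),(278,558),(45,508)]; gb=[(522,438),(155,585),(12,440)]
print('greenA',p2w(A,pa(ga)).round(0).tolist());print('greenB',p2w(B,pb(gb)).round(0).tolist())
def box(p,w,d,c): 
    x,y,t=p; R=np.array([[np.cos(t),-np.sin(t)],[np.sin(t),np.cos(t)]])
    c=np.array(c,float); q=c[:,:2]*[w/2,d/2]@R.T+[x,y]; return np.c_[q,c[:,2]]
def fit(p0,w,d,ca,ua,cb,ub):
    f=lambda p:np.r_[w2p(A,box(p,w,d,ca))-ua, w2p(B,box(p,w,d,cb))-ub].ravel()
    s=least_squares(f,p0,loss='soft_l1'); print(s.x.round(3),s.fun.round(1)); return s.x
gc=[(1,1,0),(1,-1,0),(-1,-1,0)]
g=fit([700,-300,0],145,215,gc,pa(ga),gc,pb(gb))
ca=[(-1,-1,0),(1,-1,0),(1,1,165),(-1,1,165)]
cb=[(-1,-1,0),(1,-1,0),(1,1,0),(1,1,165),(-1,1,165)]
c=fit([700,-150,0],95,50,ca,pa([(212,340),(362,358),(380,95),(238,70)]),cb,pb([(370,335),(478,412),(550,385),(553,105),(437,45)]))
print('roll',p2w(A,pa([(265,410)]),25),p2w(B,pb([(288,422)]),25))
# roll outline fit via extreme points
th=np.linspace(0,2*np.pi,200)
def ext(S,c): 
    u=w2p(S,np.c_[c[0]+51.5*np.cos(th),c[1]+51.5*np.sin(th),25+0*th]); return np.array([u[:,0].min(),u[:,0].max(),u[:,1].min()])
m=lambda f,l,r,t:np.array([f([(l,0)])[0,0],f([(r,0)])[0,0],f([(0,t)])[0,1]])
s=least_squares(lambda c:np.r_[ext(A,c)-m(pa,173,358,354),ext(B,c)-m(pb,182,394,363)],[700,-250]);print('roll',s.x,s.fun.round(1))
t=g[2];R=np.array([[np.cos(t),-np.sin(t)],[np.sin(t),np.cos(t)]])
print('in green frame: carton',R.T@(c[:2]-g[:2]),c[2]-t,'roll',R.T@(s.x-g[:2]))
# bystanders roughly
print('shaker',p2w(A,pa([(573,372)])),p2w(B,pb([(688,522)])))
print('can', p2w(A,[(335,345)]),p2w(B,[(246,363)]),'turq',p2w(A,[(300,316)],25),p2w(B,[(248,311)],25))
print('edge',p2w(A,[(397,280),(320,455),(386,320)]))
E
python3 fit.py
```

```text
greenA [[537.0, -32.0, 0.0], [513.0, -250.0, 0.0], [374.0, -231.0, 0.0]]
greenB [[536.0, -37.0, 0.0], [515.0, -250.0, 0.0], [371.0, -232.0, 0.0]]
[ 453.968 -134.535   -6.394] [ 0.   0.5  0.4 -0.  -1.3  0.2  0.8  0.1  0.2 -0.2 -0.4  0. ]
[462.596 -14.691  81.613] [-0.5  0.9 -0.7  1.7  0.3 -1.5 -1.4 -0.6 -0.6  0.9 -0.2  1.2  0.3  0.4
  1.6 -0.1  1.2 -1.3]
roll [[ 477.42911518 -141.66619627   25.        ]] [[ 477.74418274 -141.22279829   25.        ]]
roll [ 475.71964046 -138.08123088] [ 0.1 -0.7  1.2  0.6  0.1 -0.1]
in green frame: carton [ -4.66029691 120.06318363] 88.00714994362241 roll [22.01065253 -1.12234839]
shaker [[635.39901294 -18.16085378   0.        ]] [[641.86438251 -26.17409157   0.        ]]
can [[ 635.42406302 -444.33997116    0.        ]] [[ 644.15746577 -446.3751351     0.        ]] turq [[ 508.73942558 -363.07755833   25.        ]] [[ 507.36509475 -349.88548133   25.        ]]
edge [[ 7.71648609e+02 -4.67275103e+01  0.00000000e+00]
 [ 6.85544358e+02 -8.31533534e+02  1.13686838e-13]
 [ 7.63427266e+02 -2.90840629e+02  0.00000000e+00]]
```

```bash
cat >> h.py <<'E'
from scipy.spatial.transform import Rotation as Ro
G=np.array([454,-134.5]);YAW=-0.111
C=np.array([462.6,-14.7]);CY=-0.09
def fr(o,yaw,x,y,z): return [*(o+Ro.from_euler('z',yaw).as_matrix()[:2,:2]@[x,y]),z]
Q0=Ro.from_quat([.70710678,.70710678,0,0])
def q(yaw,tilt=0): return (Ro.from_euler('z',yaw)*Ro.from_euler('y',tilt)*Q0).as_quat()  # tilt>0: fingers point back to base
E
python3 - <<'E'
from h import *
ok=lambda p,o:'-' if r.inverse_kinematics(p,o) is None else 'Y'
for t in (-.3,-.2,-.1,0,.1,.2,.3):
    print(t,[ (x,z,ok(fr(G,YAW,x,-2,z),q(YAW,t))) for x in (-63,-55,-48,140) for z in (8,60,120)])
for y in (75,45,32,-30,-40): print(y,[ok(fr(C,CY,0,y,z),q(CY)) for z in (135,145,200,230)])
print(Ro.from_quat(q(0,.2)).as_matrix()[:,2])
E
```

```text
-0.3 [(-63, 8, '-'), (-63, 60, '-'), (-63, 120, '-'), (-55, 8, '-'), (-55, 60, '-'), (-55, 120, '-'), (-48, 8, '-'), (-48, 60, '-'), (-48, 120, '-'), (140, 8, 'Y'), (140, 60, 'Y'), (140, 120, 'Y')]
-0.2 [(-63, 8, '-'), (-63, 60, '-'), (-63, 120, 'Y'), (-55, 8, '-'), (-55, 60, 'Y'), (-55, 120, 'Y'), (-48, 8, '-'), (-48, 60, 'Y'), (-48, 120, 'Y'), (140, 8, 'Y'), (140, 60, 'Y'), (140, 120, 'Y')]
-0.1 [(-63, 8, 'Y'), (-63, 60, 'Y'), (-63, 120, 'Y'), (-55, 8, 'Y'), (-55, 60, 'Y'), (-55, 120, 'Y'), (-48, 8, 'Y'), (-48, 60, 'Y'), (-48, 120, 'Y'), (140, 8, 'Y'), (140, 60, 'Y'), (140, 120, 'Y')]
0 [(-63, 8, 'Y'), (-63, 60, 'Y'), (-63, 120, 'Y'), (-55, 8, 'Y'), (-55, 60, 'Y'), (-55, 120, 'Y'), (-48, 8, 'Y'), (-48, 60, 'Y'), (-48, 120, 'Y'), (140, 8, 'Y'), (140, 60, 'Y'), (140, 120, 'Y')]
0.1 [(-63, 8, 'Y'), (-63, 60, 'Y'), (-63, 120, 'Y'), (-55, 8, 'Y'), (-55, 60, 'Y'), (-55, 120, 'Y'), (-48, 8, 'Y'), (-48, 60, 'Y'), (-48, 120, 'Y'), (140, 8, 'Y'), (140, 60, 'Y'), (140, 120, 'Y')]
0.2 [(-63, 8, 'Y'), (-63, 60, 'Y'), (-63, 120, 'Y'), (-55, 8, 'Y'), (-55, 60, 'Y'), (-55, 120, 'Y'), (-48, 8, 'Y'), (-48, 60, 'Y'), (-48, 120, 'Y'), (140, 8, 'Y'), (140, 60, 'Y'), (140, 120, 'Y')]
0.3 [(-63, 8, 'Y'), (-63, 60, 'Y'), (-63, 120, 'Y'), (-55, 8, 'Y'), (-55, 60, 'Y'), (-55, 120, 'Y'), (-48, 8, 'Y'), (-48, 60, 'Y'), (-48, 120, 'Y'), (140, 8, 'Y'), (140, 60, 'Y'), (140, 120, 'Y')]
75 ['Y', 'Y', 'Y', 'Y']
45 ['Y', 'Y', 'Y', 'Y']
32 ['Y', 'Y', 'Y', 'Y']
-30 ['Y', 'Y', 'Y', 'Y']
-40 ['Y', 'Y', 'Y', 'Y']
[-0.19866933  0.         -0.98006658]
```

```bash
python3 - <<'E'
from h import *
r.command_gripper(0.0)
r.move_pose(fr(G,YAW,60,-30,240),q(YAW))
r.line_to(fr(G,YAW,-60,-2,200),rate=200)
r.line_to(fr(G,YAW,-60,-2,40),rate=150)
print(r.line_to(fr(G,YAW,-60,-2,8),rate=50,guard=8))
print(r.line_to(fr(G,YAW,71,-2,8),rate=50,guard=12))
st=readout.state();print(st['t'],st['tcp_pos'],st['wrist_force'],st['finger_gap'])
r.line_to(fr(G,YAW,60,-2,10),rate=80)
r.line_to(fr(G,YAW,60,-20,240),rate=200)
r.move_pose(fr(C,CY,60,190,260),q(CY))
a=snap('scene','scene1');b=snap('side','side1')
print(readout.state()['t'])
A=cv2.resize(a['pixels'][210:330,250:410],(400,300),interpolation=2);B=cv2.resize(b['pixels'][208:328,255:415],(400,300),interpolation=2)
cv2.imwrite('pics/s1.png',np.hstack([cv2.resize(A,(400,300)),B]))
E
```

```text
Traceback (most recent call last):
cell.PlanningError: the arm cannot follow that straight line within its joint ranges
```

```bash
python3 - <<'E'
from h import *
st=readout.state();print(st['t'],st['tcp_pos'],np.round(st['q'],2))
for t in (0,.1,.2,.3):
  for x in (-60,-54):
    for z in (40,8):
        s=r.inverse_kinematics(fr(G,YAW,x,-2,z),q(YAW,t)); print(t,x,z,None if s is None else np.round(s,2))
E
```

```text
4.6333 [ 394.46191438 -129.96137135   40.4219952 ] [ 0.18  0.6  -0.    2.44  0.01  0.11  0.06]
0 -60 40 [ 0.18  0.6  -0.    2.44  0.01  0.11  0.06]
0 -60 8 [ 0.31  0.67 -0.19  2.44  1.29  0.12 -1.23]
0 -54 40 [ 0.18  0.6  -0.    2.42  0.01  0.12  0.06]
0 -54 8 [ 0.31  0.67 -0.19  2.43  1.19  0.13 -1.13]
0.1 -60 40 [0.17 0.61 0.01 2.36 0.01 0.27 0.06]
0.1 -60 8 [0.17 0.68 0.01 2.38 0.01 0.18 0.06]
0.1 -54 40 [0.17 0.61 0.01 2.35 0.01 0.28 0.06]
0.1 -54 8 [0.17 0.68 0.01 2.36 0.01 0.2  0.06]
0.2 -60 40 [0.16 0.63 0.02 2.29 0.01 0.41 0.06]
0.2 -60 8 [0.16 0.7  0.02 2.3  0.   0.34 0.06]
0.2 -54 40 [0.16 0.64 0.02 2.28 0.   0.42 0.06]
0.2 -54 8 [0.16 0.7  0.02 2.29 0.   0.35 0.06]
0.3 -60 40 [0.15 0.67 0.03 2.22 0.   0.55 0.06]
0.3 -60 8 [0.15 0.73 0.03 2.23 0.   0.48 0.06]
0.3 -54 40 [0.15 0.67 0.03 2.21 0.   0.56 0.06]
0.3 -54 8 [0.15 0.73 0.03 2.22 0.   0.49 0.06]
```

```bash
python3 - <<'E'
from h import *
r.line_to(fr(G,YAW,-60,-2,40),rate=100,attitude=q(YAW,.1))
print(r.line_to(fr(G,YAW,-60,-2,8),rate=50,guard=8))
print(r.line_to(fr(G,YAW,71,-2,8),rate=50,attitude=q(YAW),guard=12))
st=readout.state();print(st['t'],st['tcp_pos'],st['wrist_force'],st['finger_gap'])
r.line_to(fr(G,YAW,60,-2,10),rate=80)
r.line_to(fr(G,YAW,60,-20,240),rate=200)
r.move_pose(fr(C,CY,60,190,260),q(CY))
a=snap('scene','scene1');b=snap('side','side1')
print(readout.state()['t'])
A=cv2.resize(a['pixels'][210:330,250:410],(400,300),interpolation=2);B=cv2.resize(b['pixels'][208:328,255:415],(400,300),interpolation=2)
cv2.imwrite('pics/s1.png',np.hstack([A,B]))
E
```

```text
False
False
8.4667 [ 524.28770695 -144.3569556     7.99977762] [-1.13720367  0.63674388 -1.09059809] 0.000805781542347492
11.4167
```

View pics/s1.png

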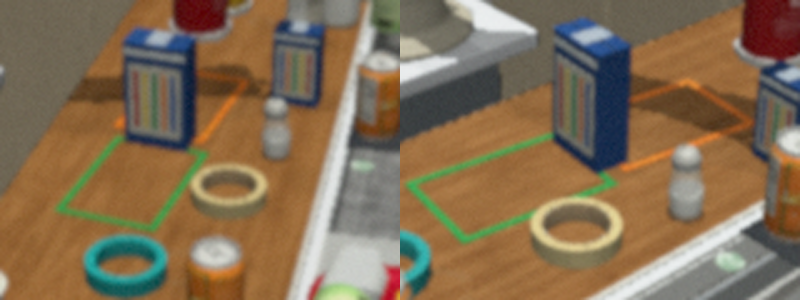

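The tan roll now lies right of the green outline, left panel (228,190) and right panel (576,230). The carton still stands. I'll check the clearance in numbers.

```bash
python3 - <<'E'
from h import *
from scipy.optimize import least_squares
A=load('scene1');B=load('side1')
th=np.linspace(0,2*np.pi,200)
def ext(S,c):
    u=w2p(S,np.c_[c[0]+51.5*np.cos(th),c[1]+51.5*np.sin(th),25+0*th]); return np.array([u[:,0].min(),u[:,0].max(),u[:,1].min()])
m=lambda o,l,rr,t:(np.array([l,rr,t])+.5)/2.5-.5+np.array(o)[[0,0,1]]
s=least_squares(lambda c:np.r_[ext(A,c)-m((250,210),190,267,163),ext(B,c)-m((255,208),130,222,197)],[600,-150])
print(s.x,s.fun.round(1),Ro.from_euler('z',-YAW).as_matrix()[:2,:2]@(s.x-G))
E
```

```text
[ 592.57241512 -152.88004473] [-0.  -0.2  0.8  0.   0.3 -0.3] [139.75561394  -2.91695913]
```

```bash
python3 - <<'E'
from h import *
r.line_to(fr(C,CY,0,80,142),rate=200)
print(r.line_to(fr(C,CY,0,-32,142),rate=70,guard=12))
st=readout.state();print(st['t'],st['tcp_pos'],st['wrist_force'])
r.line_to(fr(C,CY,0,60,200),rate=200)
r.move_pose(fr(C,CY,60,190,260),q(CY))
a=snap('scene','scene2');b=snap('side','side2')
print(readout.state()['t'])
A=cv2.resize(a['pixels'][210:330,250:410],(400,300),interpolation=2);B=cv2.resize(b['pixels'][208:328,255:415],(400,300),interpolation=2)
cv2.imwrite('pics/s2.png',np.hstack([A,B]))
E
```

```text
False
14.175 [459.79026536 -46.18855834 141.98505654] [-0.21978751  0.12968851 -0.39203853]
15.6333
```

View pics/s2.png

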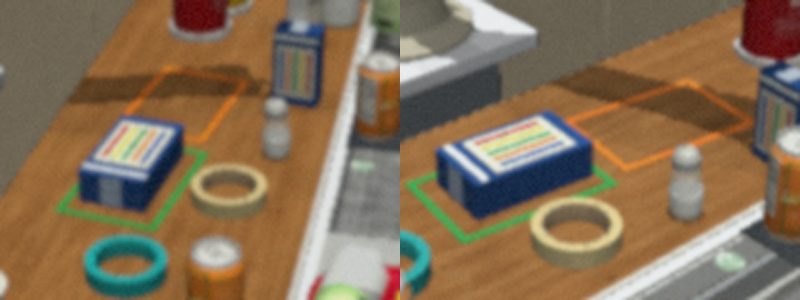

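The carton now lies flat over the green outline, with the roll clear. I'll fit its pose to check the margins.

```bash
python3 - <<'E'
from h import *
from scipy.optimize import least_squares
A=load('scene2');B=load('side2')
L=lambda p,o:(np.array(p,float)+.5)/2.5-.5+o
ua=L([(82,197),(139,210),(140,177),(183,124),(121,115)],[250,210]); ub=L([(42,183),(74,218),(72,186),(192,142),(150,111)],[255,208])
c=np.array([(-1,-1,0),(1,-1,0),(1,-1,50),(1,1,50),(-1,1,50)],float)
R2=lambda t:Ro.from_euler('z',t).as_matrix()[:2,:2]
def pts(p): return np.c_[c[:,:2]*[47.5,82.5]@R2(p[2]).T+p[:2],c[:,2]]
s=least_squares(lambda p:np.r_[w2p(A,pts(p))-ua,w2p(B,pts(p))-ub].ravel(),[455,-120,-.1],loss='soft_l1',x_scale=[1,1,.01])
print(s.x,s.fun.round(1))
k=np.array([(-1,-1),(1,-1),(1,1),(-1,1)])*[47.5,82.5]@R2(s.x[2]).T+s.x[:2]
print(((k-G)@R2(YAW)).round(0).tolist(),'limits 72.5,107.5')
rect=np.array([(-1,-1),(1,-1),(1,1),(-1,1)])*[72.5,107.5]@R2(YAW).T+G
out=[]
for S,o in((A,(265,230)),(B,(265,238))):
    im=cv2.resize(S['pixels'][o[1]:o[1]+75,o[0]:o[0]+100],(400,300),interpolation=2)
    for K,col in((k,(0,0,255)),(rect,(255,0,255))):
        u=(w2p(S,np.c_[K,np.zeros(4)])-o+.5)*4-.5; cv2.polylines(im,[u.round().astype(int)],True,col,1)
    out.append(im)
cv2.imwrite('pics/ov.png',np.hstack(out))
E
```

```text
[ 4.49028594e+02 -1.25949776e+02 -1.24885969e-01] [-2.7  1.7  0.5  1.9 -0.2  2.3  0.3  0.5  0.4 -0.4 -2.5 -0.7  0.5  0.6
  0.7 -1.2  0.7 -0.5  0.2 -1.3]
[[-55.0, -74.0], [40.0, -75.0], [43.0, 90.0], [-52.0, 91.0]] limits 72.5,107.5
```

View pics/ov.png

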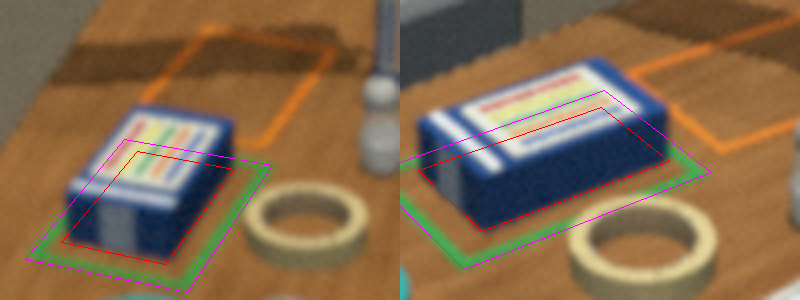

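The overlay lines up with the tape in both views. The fitted carton footprint sits inside it by at least 16 mm all round, and the roll is clear by about 16 mm. I'm handing it in.

```bash
python3 -c "
from h import *
print(r.finish_job())"
```

```text
the job is handed in; nothing more can be done
None
```

I slid the tan roll about 16 mm clear of the green outline, then tipped the large carton so it lies flat inside the outline with at least 16 mm to spare; the job is handed in at about 16 s of the 48 s allowed, and no verdict came back.

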